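# Hook the red marker through the red tray's ring

### The job

Two small trays of thread balls, one red and one teal, each have an upright brass ring standing out from the front. Mark the red tray as claimed: take the red-handled C-hook and thread its tip through the red tray's ring, swinging it round along its curve until the white band on the bar sits in the ring, then leave the hook standing upright on its foot on the bench. Leave the teal-handled hook where it stands.

Things in the scene. Friction and masses are not known exactly. Their poses are not given: they have to be found in the camera images.
- red_hook: Red-handled C-hook, loose, 0.18-0.29 kg, stands by itself. Upright square grip 28 x 28 mm, flats along the hook's x and y, 10 to 90 mm high, on a round foot 50 mm wide. Level round bar 8 mm thick, 36 mm up, leaves the grip in an arc of radius 60 mm about x 20.5, y 56.4 mm, counter-clockwise from above, 160 degrees to the free tip at x 59, y 102. Origin: under the grip, on the foot's underside; z up.
- red_hook_band (a point): Middle of the white band (15 mm long) on the red hook's bar, 50 degrees before the tip: at x 80.5, y 56.4, z 36 mm from the hook's origin, in the hook's axes, which are also this point's axes; the hook's x points from the arc's centre to the band.
- red_tray_ring (a point): Centre of the red tray's fixed upright brass ring, 36 mm up; 46 mm inside, 60 outside, wire 7. Axis: its y (edge-on from the front); x points into the tray, z up. A 10 mm stem runs from it to the tray front at x 75 mm; tray 180 deep, 160 wide, 45 high, balls to 70, red rim; the bench before it is clear. Hook home: band at the centre, hook's axes parallel to the ring's; the tip enters from the ring's -y side.
- teal_hook: Teal-handled C-hook, loose, same shape, size and axes as the red one (origin under the grip, on the foot's underside). To be left alone.
Not all that is in view belongs to the job. What is shaped like the red_hook but green is not meant.

How it is judged (in metres and radians):
At the end, for the whole second after the job is handed in: The red hook's bar passes through the red tray's ring with the white band's middle within 22 mm of the ring's centre and the hook's x axis within 0.6 rad of the ring's x axis; the hook stands upright (within 0.12 rad) on the bench (origin lower than 6 mm) and at rest (slower than 0.02 m/s) (distance between red_hook_band and red_tray_ring below 0.022 m and angle between the x axis of red_hook and the x axis of red_tray_ring, either way round below 0.6 rad and angle between red_hook's own z axis and vertical below 0.12 rad and height (world z) of red_hook below 0.006 m and linear speed of red_hook below 0.02 m/s); the robot touches nothing.
It fails at once if the teal hook is shifted by more than 30 mm (distance of teal_hook from where it was at the start of the episode above 0.03 m).
It also fails if it takes over 40 s, if anything falls off the work surface, if the arm or the gripper's body presses on something with over 40 N, if the wrist force passes 120 N, or if a joint passes its speed limit or range.

### The arm

A 6-joint arm with a two-finger parallel gripper is mounted at the origin on the work surface. World frame = base frame: x ahead of the robot, y to its left, z up, the work surface at z = 0. Lengths are in m, angles in degrees, forces in N, time in s.
With the tool pointing down it reaches from about 0.25 to 0.725 m from the base axis. Payload 9.7 kg.
Tool frame: the origin (TCP) lies on the centre line of the jaws, within the pads' length; the fingertips stand bot.nose_length ahead of it and the grasp point (between the pads) lies 11 mm behind it (bot.nose_length is the distance from the TCP to the fingertips, in m); z points along the fingers, y is the line along which they close (so a half turn about z gives the same grasp; the last joint's range is limited). The gripper opens to 85 mm and grips with 20 to 120 N. Pads are 22 mm wide; open, the fingers measure 114 mm over their backs; the gripper's body (76 mm by 85 mm) begins 54 mm behind the grasp point. The pads swing forward as they close: fully open they stand 13 mm farther back than shut.
Start: joints at [64.63, 4.979, 10.078, 95.1, 0, 90], TCP at [0.236, 0.497, 0.239] pointing down, gripper open.
Joint ranges: [-179.16, 179.16], [-48.56, 103.87], [-65.8, 70.77], [-126.05, 130.52], [-82.76, 87.17], [-180, 180]. Speed limits (degrees/s): [127.2, 127.2, 147.25, 180, 180, 180].

### API

Orientations are given as [roll, pitch, yaw] about the fixed x, y, z axes, in that order (R = Rz(yaw) Ry(pitch) Rx(roll)).
In Python, from workcell import bot gives the robot as it stands. The module is installed in compiled form; this text tells all that it offers.
- The arm moves only by the shell command python3 -m inch 'ROWS' [OPENING] [FORCE]. ROWS is JSON, a list of rows, each a list of 4 numbers: the shift along the world's x, y, z in cm, then the turn about the world's z in degrees. A call has exactly 8 rows; each row is the pose to reach, as a shift and turn from the pose commanded when the call began; what a row does not reach only later rows make up. A row lasts 1/8 s, in which the tool goes at most 62.5 mm and 10.7 degrees, less where a joint would pass 70% of its speed; a pose out of reach is approached as far as the arm can. A call with a gripper value outside its range is refused whole. OPENING is the finger opening in cm, from 0 to 8.54, set as the call begins (- or left out, the last holds). The fingers move at their own pace and stop on an object; FORCE is the grip in N (left out, the last holds). Time passes only in rows, so rows that repeat a pose let the fingers close, or fill a call up. It gives the time, the measured TCP pose, the force, the opening and the grip force at its end, in the units of the state.
- bot.get_obs(): the state, without advancing time (a new reading comes with each control period).
- bot.camera(name): name is "side" or "top" or "wrist"; returns a dict with "img" (384x512x3 uint8, red, green, blue), "fovy" (degrees; the focal length in pixels is half the picture's height over the tangent of half this angle, whatever the lens; pixels are square), "cx", "cy" (the principal point, pixels), "dist" ([k1, k2, p1, p2, k3] as OpenCV has them; the pictures are not rectified), "R" (3x3) and "t" (3): a world point X has camera coordinates R X + t; the wrist camera has in their place "mount" (4x4, takes a point from camera to tool coordinates, whose origin is the TCP and whose axes are the flange's). Camera axes: x right, y down, z forward; pixel columns grow to the right and rows downward; lengths in m; the calibration is good to about 2 mm. A picture is of the moment at which its call begins: read the wrist's pose just before it. There is no depth.
- bot.job_done(): hands the job in; it is judged then, once.
Trained networks look in a picture, given as the dict that the camera call returned (one of the last four; its "shot" number tells which), for a name from the list of things; names that differ only in an ending like _2 or _b are one class to them, and where a whole thing is asked for, a point or a joint stands for the part that bears it (a point fixed in the world has none). Each returns a list of dicts, best first, with "score" (0 to 1); they miss things now and then, are a little off and sometimes report something else, mostly with a low value. They report only what shows in the picture. A call takes as long as a camera call. They do not tell look-alikes from the thing itself.
- bot.find_in(thing, picture): "point" ([column, row] in pixels, amid what is visible of it).
- bot.landmark_of(thing, picture): "point" ([column, row] in pixels: a listed point, or the origin of a listed thing).
The state is a dict: "time": time; "q": joint angles; "qd": joint speeds; "joint_efforts": joint torques, N m; "ee_pos": TCP position; "tcp_rot": TCP orientation; "wrist_force": force on the tool from outside, world axes, zero at the start; "torque": the same for the moment, N m; "opening": finger opening in m; "grasp_force": force on a finger pad.
Only numpy, scipy, OpenCV 4.12 (cv2) and the standard library are available. Lean on these libraries where they do the work, as an engineer would, in place of code of your own. Each camera call takes 0.05 s, during which the arm holds its last target. There are 200 camera calls.

## Working session

There is one attempt and no reset: what is moved stays moved. The work goes in short steps, Python scripts to look and compute and a shell command to move; the robot and the scene stay as the last step left them, time stands still between calls to the robot, and variables do not carry over. Pictures are saved under pics/ and viewed, at most 10 in all, crops included, and the job is handed in when it is done.

```bash
mkdir -p pics
cat > h.py <<'E'
import numpy as np, cv2
from workcell import bot
def K(c):
    f=192/np.tan(np.radians(c["fovy"])/2); return np.array([[f,0,c["cx"]],[0,f,c["cy"]],[0,0,1.]])
def ray(c,p):
    u=cv2.undistortPoints(np.array([[p]],float),K(c),np.array(c["dist"],float))[0,0]
    R=np.array(c["R"]);t=np.array(c["t"]); return -R.T@t, R.T@np.array([u[0],u[1],1.])
def atz(c,p,z):
    o,d=ray(c,p); return o+d*(z-o[2])/d[2]
def proj(c,X):
    return cv2.projectPoints(np.array(X,float).reshape(-1,3),cv2.Rodrigues(np.array(c["R"]))[0],np.array(c["t"],float),K(c),np.array(c["dist"],float))[0].reshape(-1,2)
E
cat > a.py <<'E'
from h import *
ims=[]
for n in("top","side"):
    c=bot.camera(n); ims.append(c["img"])
    print(n,(-np.array(c["R"]).T@np.array(c["t"])).round(3))
    for th,z in(("red_hook",0),("red_hook_band",.036),("red_tray_ring",.036),("teal_hook",0)):
        for r in bot.landmark_of(th,c)[:4]:
            print(th,round(r["score"],2),np.round(r["point"]),atz(c,r["point"],z).round(3))
    cv2.imwrite(f"pics/{n}0.png",c["img"][:,:,::-1])
print(bot.nose_length,bot.get_obs()["tcp_rot"])
E
python3 a.py
```

```text
top [ 0.316 -0.043  1.349]
red_hook 0.94 [301. 204.] [ 0.451 -0.161  0.   ]
red_hook 0.71 [317. 249.] [ 0.327 -0.203  0.   ]
red_hook_band 0.89 [336. 210.] [ 0.431 -0.251  0.036]
red_hook_band 0.77 [331. 283.] [ 0.236 -0.233  0.036]
red_tray_ring 0.79 [204. 144.] [0.612 0.1   0.036]
teal_hook 0.66 [365. 186.] [ 0.499 -0.34   0.   ]
side [ 0.348 -0.844  0.995]
red_hook 0.67 [255. 229.] [ 0.449 -0.166  0.   ]
red_hook 0.61 [218. 241.] [ 0.335 -0.194  0.   ]
red_hook_band 0.92 [259. 250.] [ 0.445 -0.264  0.036]
red_hook_band 0.73 [184. 247.] [ 0.241 -0.226  0.036]
red_tray_ring 0.62 [289. 153.] [0.6   0.097 0.036]
teal_hook 0.75 [284. 281.] [ 0.5   -0.347  0.   ]
0.008 [-1.79999242e+02 -1.58404895e-03  1.54630756e+02]
```

View pics/top0.png

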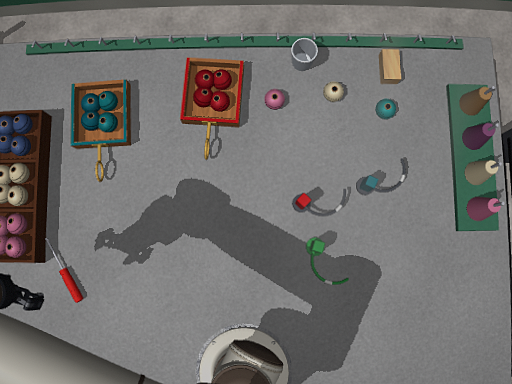

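View pics/side0.png

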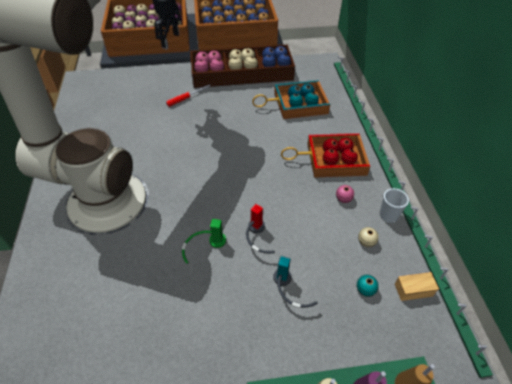

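The red hook is the one with its grip at top (304,200) and side (256,217). It could be confused with the green hook at top (317,245) and the teal hook at top (370,182); the red screwdriver at (70,284) also has a red handle. The red tray's ring is at top (207,148). The teal tray's ring at (99,168) is the look-alike.

```bash
python3 - <<'E'
import cv2,numpy as np
i=cv2.imread("pics/top0.png")
a=i[170:270,280:380];b=i[50:170,170:270][:100+0]
b=i[65:165,165:265]
cv2.imwrite("pics/crop.png",cv2.resize(np.hstack([a,b]),None,fx=4,fy=4,interpolation=cv2.INTER_CUBIC))
E
python3 -m inch '[[3,-4.7,1,0],[6,-9.5,2,0],[9,-14.2,3,0],[12,-19,4,0],[15,-23.7,5,0],[18,-28.5,6,0],[21,-33,7,0],[23,-37,8,0]]'
cat > w.py <<'E'
from h import *
from scipy.spatial.transform import Rotation as Ro
import sys
def wrist():
    o=bot.get_obs(); c=bot.camera("wrist"); 
    T=np.eye(4);T[:3,:3]=Ro.from_euler("xyz",o["tcp_rot"],degrees=True).as_matrix();T[:3,3]=o["ee_pos"]
    M=np.linalg.inv(T@np.array(c["mount"])); c["R"]=M[:3,:3];c["t"]=M[:3,3]; return o,c
if __name__=="__main__":
    o,c=wrist(); print("q",np.round(o["q"],1),np.round(o["ee_pos"],3),np.round(o["tcp_rot"],1))
    cv2.imwrite("pics/"+sys.argv[1],c["img"][:,:,::-1])
    for th,z in(("red_hook",0),("red_hook_band",.036),("red_tray_ring",.036)):
        for r in bot.landmark_of(th,c)[:3]: print(th,round(r["score"],2),np.round(r["point"]),atz(c,r["point"],z).round(3))
E
python3 w.py w1.png
```

```text
time: 1.5
ee_pos: [0.4665, 0.1251, 0.3196]
tcp_rot: [180.0, 0.0, 154.6]
wrist_force: [-0.2, 0.2, 0.7]
opening: 0.0854
grasp_force: 0.0
q [ 15.   -1.6  12.5 104.   -0.   40.4] [0.467 0.125 0.32 ] [180.    0.  154.6]
red_hook 0.83 [105. 220.] [ 0.456 -0.162  0.   ]
red_hook 0.75 [ 46. 166.] [ 0.333 -0.194  0.   ]
red_hook_band 0.74 [ 40. 241.] [ 0.436 -0.256  0.036]
red_tray_ring 0.69 [273. 238.] [0.598 0.097 0.036]
```

View pics/crop.png

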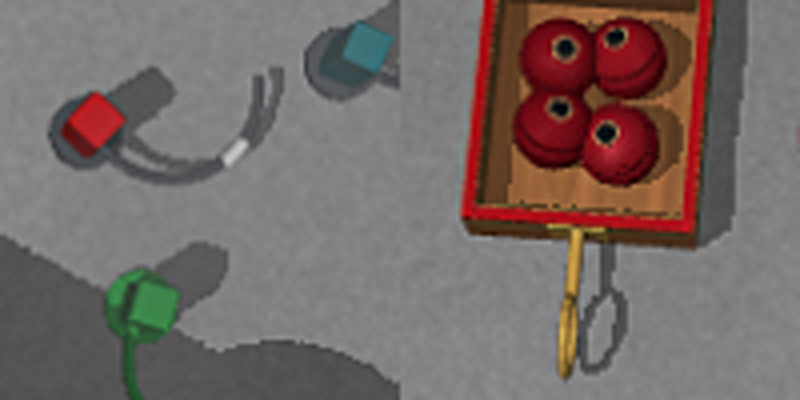

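View pics/w1.png

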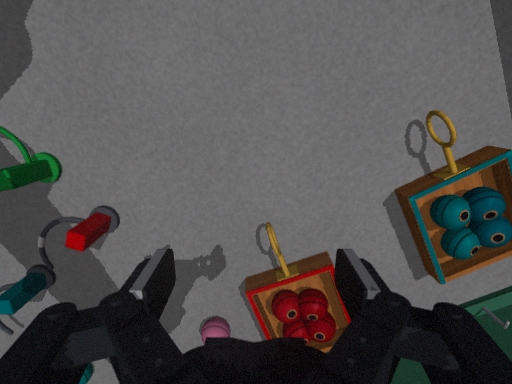

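The crop confirms the red hook: its grip is a red square at crop (95,125), and the white band is at crop (235,152). The tray on the right has a red rim, and its ring is at crop (568,335). In the wrist picture the red ring is at (273,240) and the red hook at (95,225).

Run:
```python
from w import *
o,c=wrist(); t=bot.camera("top")
def ang(a,b): return round(float(np.degrees(np.arctan2(b[1]-a[1],b[0]-a[0]))),1)
L,Rr=atz(c,(248,294),.045),atz(c,(332,267),.045); print("wrist rim",L.round(3),Rr.round(3),ang(L,Rr),np.linalg.norm(L-Rr))
L,Rr=atz(t,(181.75,119.5),.045),atz(t,(239.3,122),.045); print("top rim",L.round(3),Rr.round(3),ang(L,Rr),np.linalg.norm(L-Rr))
print("stem base",atz(c,(286,273),.036).round(3), atz(c,(278,252),.036).round(3))
g=lambda x,y:atz(t,(280+x/4,170+y/4),.09)
P=[g(97,93),g(125,125),g(95,157),g(62,122)]
print("grip top c",np.mean(P,0).round(3),[ang(P[i],P[(i+1)%4]) for i in range(4)],[round(float(np.linalg.norm(P[i]-P[(i+1)%4])),3) for i in range(4)])
print("band",g(235,152),atz(t,(280+235/4,170+152/4),.036).round(3),"tip",atz(t,(280+262/4,170+75/4),.036).round(3))
```

```text
wrist rim [0.673 0.016 0.045] [0.685 0.167 0.045] 85.4 0.1518902583817047
top rim [0.679 0.162 0.045] [0.669 0.005 0.045] -93.3 0.15708402828533663
stem base [0.668 0.091 0.036] [0.625 0.095 0.036]
grip top c [ 0.448 -0.16   0.09 ] [-139.8, 136.1, 42.5, -50.9] [0.027, 0.028, 0.031, 0.029]
band [ 0.42959352 -0.24982959  0.09      ] [ 0.434 -0.259  0.036] tip [ 0.486 -0.278  0.036]
```

```bash
python3 -m inch '[[0,-5,-1,-4],[-0.5,-10,-3,-8],[-1,-15,-5,-12],[-1,-20,-8,-16],[-1.6,-25,-10,-20],[-1.6,-28.6,-12,-20.6],[-1.6,-28.6,-12,-20.6],[-1.6,-28.6,-12,-20.6]]' 6.5 40
python3 w.py w2.png
```

```text
time: 2.8
ee_pos: [0.4498, -0.1579, 0.1996]
tcp_rot: [180.0, -0.0, 134.1]
wrist_force: [-0.1, -0.6, 0.2]
opening: 0.0653
grasp_force: 0.0
q [-19.4  -5.7  -4.9  90.7   0.   26.5] [ 0.45  -0.158  0.2  ] [180.   -0.  134.1]
red_hook 0.95 [253. 176.] [ 0.452 -0.161  0.   ]
red_hook 0.8 [163. 129.] [ 0.337 -0.194  0.   ]
red_hook_band 0.8 [54. 88.] [ 0.24  -0.228  0.036]
red_hook_band 0.73 [189. 229.] [ 0.436 -0.252  0.036]
```

View pics/w2.png

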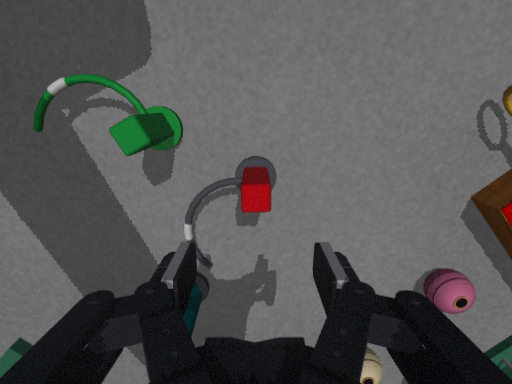

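The red grip top is at (256,190), square to the jaws, and nothing else lies between the fingers. The teal hook is at the lower left (195,295), well away.

```bash
python3 -m inch '[[0.1,0,-4,0],[0.1,0,-8,0],[0.1,0,-11,0],[0.1,0,-13,0],[0.1,0,-14,0],[0.1,0,-14,0],[0.1,0,-14,0],[0.1,0,-14,0]]'
python3 -m inch '[[0,0,0,0],[0,0,0,0],[0,0,0,0],[0,0,0,0],[0,0,0,0],[0,0,0.5,0],[0,0,1,0],[0,0,1.5,0]]' 1.5 60; python3 w.py w3.png
```

```text
time: 4.0
ee_pos: [0.4512, -0.1592, 0.0602]
tcp_rot: [180.0, 0.1, 134.0]
wrist_force: [-0.0, -0.8, 0.9]
opening: 0.0651
grasp_force: 0.0
time: 5.0
ee_pos: [0.4506, -0.159, 0.0745]
tcp_rot: [-180.0, -0.0, 134.0]
wrist_force: [-0.6, -0.1, -2.9]
opening: 0.0274
grasp_force: 59.4
q [-19.4  -4.8 -18.   76.9   0.   26.5] [ 0.451 -0.159  0.075] [-180.   -0.  134.]
red_hook 0.81 [110. 138.] [ 0.335 -0.192  0.   ]
red_hook 0.57 [254. 220.] [ 0.456 -0.165  0.   ]
```

```bash
python3 -m inch '[[0,3,0,4],[0,6,0,12],[0,9,0,20],[0,12,0,29],[0,15,0,38],[0,17,0,47],[0,19,0,55],[0,19,0,60]]'
python3 -m inch '[[0.4,1,-0.2,0],[1,2.5,-0.5,0],[1.6,4,-0.8,0],[2.2,5.5,-1,0],[2.7,6.5,-1,0],[3.1,7.5,-1,0],[3.1,7.5,-1,0],[3.1,7.5,-1,0]]'
cat > m.py <<'E'
from w import *
o,c=wrist(); p=o["ee_pos"];y=np.radians(o["tcp_rot"][2]+90)
C=np.array([p[0],p[1]])-.06*np.array([np.cos(y-np.radians(110)),np.sin(y-np.radians(110))])
print("psi",np.degrees(y)%360-360,"C",C.round(4),"want .5411 .0992",np.round(p,4))
for n,k in(("wrist",c),("top",bot.camera("top")),("side",bot.camera("side"))):
    for th in("red_tray_ring","red_hook_band"):
        for r in bot.landmark_of(th,k)[:2]: print(n,th,round(r["score"],2),np.round(r["point"]),atz(k,r["point"],.036+(.005 if th!="red_tray_ring" else 0)).round(3))
    if n=="wrist": W=k["img"]
    if n=="top": A=cv2.resize(k["img"][100:220,160:260],(400,480),interpolation=2)
    if n=="side": B=cv2.resize(k["img"][110:230,240:340],(400,480),interpolation=2)
import sys
cv2.imwrite("pics/"+sys.argv[1],np.hstack([A,B])[:,:,::-1]);cv2.imwrite("pics/w"+sys.argv[1],W[:,:,::-1])
E
python3 m.py m1.png
```

```text
time: 6.2
ee_pos: [0.4505, 0.0321, 0.0741]
tcp_rot: [180.0, -0.0, -165.7]
wrist_force: [-0.7, -0.1, -1.6]
opening: 0.0274
grasp_force: 59.7
time: 7.2
ee_pos: [0.4815, 0.1058, 0.0643]
tcp_rot: [-180.0, -0.0, -166.0]
wrist_force: [0.3, -0.2, -1.9]
opening: 0.0276
grasp_force: 59.6
psi -75.97566998854847 C [0.5412 0.0995] want .5411 .0992 [0.4815 0.1058 0.0643]
top red_tray_ring 0.9 [205. 143.] [0.615 0.099 0.036]
top red_hook_band 0.95 [329. 284.] [ 0.234 -0.228  0.041]
top red_hook_band 0.43 [226. 163.] [0.558 0.043 0.041]
side red_tray_ring 0.73 [289. 155.] [0.597 0.09  0.036]
side red_hook_band 0.75 [281. 166.] [0.561 0.04  0.041]
side red_hook_band 0.62 [186. 244.] [ 0.247 -0.221  0.041]
```

View pics/m1.png

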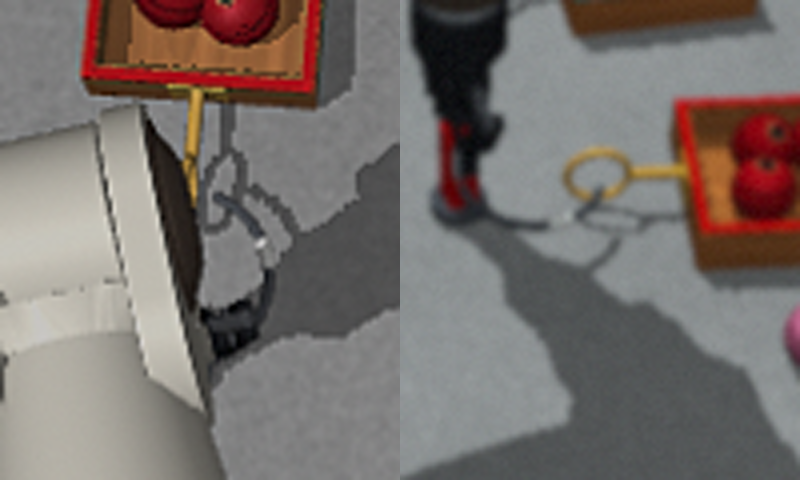

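View pics/wm1.png

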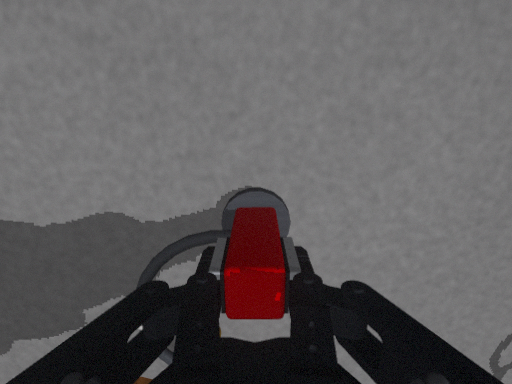

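The tip stands just on the -y side of the red ring. In the side half of the crop the ring is at (600,173) and the tip at (600,192). Band position and C agree with the prediction, so I start the swing.

```bash
python3 -m inch '[[0.1,-0.4,0,4],[0.2,-0.75,0,8],[0.25,-1.15,0,12],[0.3,-1.6,0,16],[0.4,-2,0,20],[0.5,-2.4,0,24],[0.65,-2.8,0,28],[0.8,-3.15,0,32]]'
python3 m.py m2.png
```

```text
time: 8.65
ee_pos: [0.4897, 0.0743, 0.0643]
tcp_rot: [180.0, -0.0, -133.8]
wrist_force: [0.6, 0.7, -1.2]
opening: 0.0275
grasp_force: 59.5
psi -43.84041911893263 C [0.5435 0.1007] want .5411 .0992 [0.4897 0.0743 0.0643]
top red_hook_band 0.63 [327. 284.] [ 0.234 -0.223  0.041]
side red_tray_ring 0.58 [286. 156.] [0.588 0.088 0.036]
side red_hook_band 0.93 [189. 248.] [ 0.255 -0.233  0.041]
side red_hook_band 0.56 [289. 160.] [0.592 0.06  0.041]
```

View pics/m2.png

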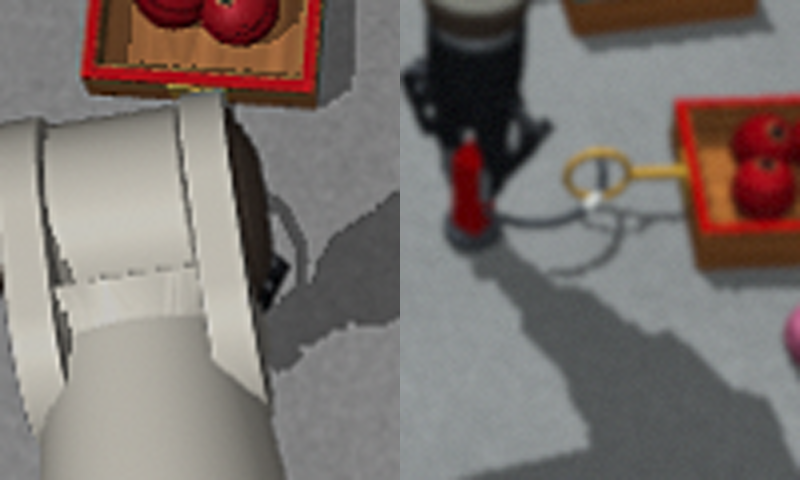

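The bar now shows inside the red ring, with the tip at about (603,165) and the white band at (592,200) just before it. Forces are small, so I continue the swing.

```bash
python3 -m inch '[[0.25,-0.45,0,5],[0.55,-0.9,0,10],[0.85,-1.3,0,15],[1.25,-1.7,0,20],[1.6,-2.05,0,25],[2.05,-2.35,0,30],[2.5,-2.6,0,35],[2.95,-2.85,0,40]]'
python3 m.py m3.png
```

```text
time: 10.1
ee_pos: [0.5193, 0.046, 0.0643]
tcp_rot: [180.0, -0.0, -93.8]
wrist_force: [0.3, 0.1, -2.2]
opening: 0.0275
grasp_force: 59.5
psi -3.8215940411094493 C [0.5435 0.1008] want .5411 .0992 [0.5193 0.046  0.0643]
top red_hook_band 0.6 [330. 283.] [ 0.238 -0.23   0.041]
side red_tray_ring 0.79 [287. 154.] [0.592 0.093 0.036]
side red_hook_band 0.9 [294. 151.] [0.616 0.102 0.041]
side red_hook_band 0.88 [184. 246.] [ 0.242 -0.226  0.041]
```

View pics/m3.png

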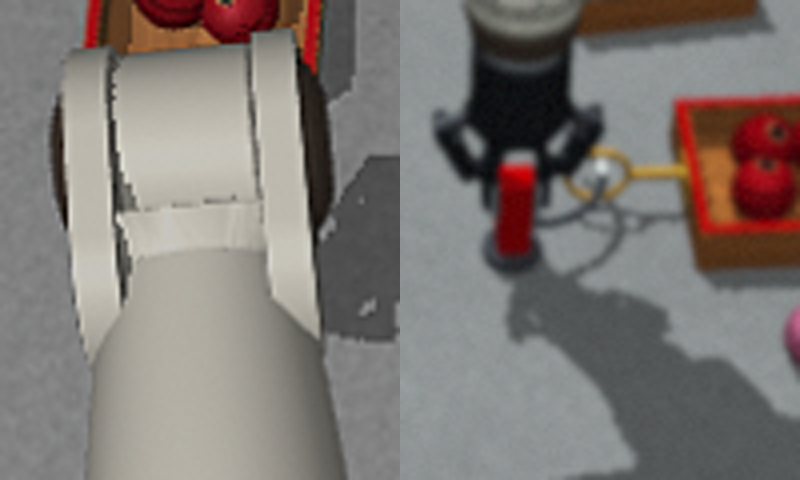

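The white band sits in the middle of the red ring, at (600,170). I lower the foot, release and lift away.

```bash
python3 -m inch '[[0,0,-0.2,0],[0,0,-0.3,0],[0,0,-0.4,0],[0,0,-0.4,0],[0,0,-0.4,0],[0,0,-0.4,0],[0,0,-0.4,0],[0,0,-0.4,0]]'
python3 -m inch '[[0,0,0,0],[0,0,0,0],[0,0,0,0],[0,0,0,0],[0,0,0,0],[0,0,0.5,0],[0,0,1,0],[0,0,2,0]]' 4.5
python3 -m inch '[[0,0,1,0],[0,0,3,0],[0,0,6,0],[-2,0,10,0],[-5,-2,14,0],[-8,-5,15,0],[-10,-10,15,0],[-10,-14,15,0]]'
python3 m.py m4.png
```

```text
time: 11.55
ee_pos: [0.5192, 0.0459, 0.0603]
tcp_rot: [180.0, 0.0, -94.0]
wrist_force: [0.3, 0.7, -1.8]
opening: 0.0275
grasp_force: 59.6
time: 12.55
ee_pos: [0.519, 0.0459, 0.0807]
tcp_rot: [180.0, -0.0, -94.0]
wrist_force: [0.1, 0.5, -0.5]
opening: 0.0448
grasp_force: 0.0
time: 13.55
ee_pos: [0.4182, -0.0953, 0.2319]
tcp_rot: [-179.9, -0.0, -94.0]
wrist_force: [0.4, -0.1, -0.5]
opening: 0.0451
grasp_force: 0.0
psi -3.9627770823100263 C [ 0.4425 -0.0405] want .5411 .0992 [ 0.4182 -0.0953  0.2319]
wrist red_hook_band 0.85 [412.  46.] [ 0.245 -0.223  0.041]
top red_tray_ring 0.91 [203. 146.] [0.605 0.104 0.036]
top red_hook_band 0.71 [207. 150.] [0.595 0.092 0.041]
top red_hook_band 0.44 [328. 285.] [ 0.232 -0.226  0.041]
side red_tray_ring 0.57 [289. 156.] [0.598 0.087 0.036]
side red_hook_band 0.71 [291. 154.] [0.603 0.09  0.041]
side red_hook_band 0.59 [187. 247.] [ 0.251 -0.229  0.041]
```

View pics/m4.png

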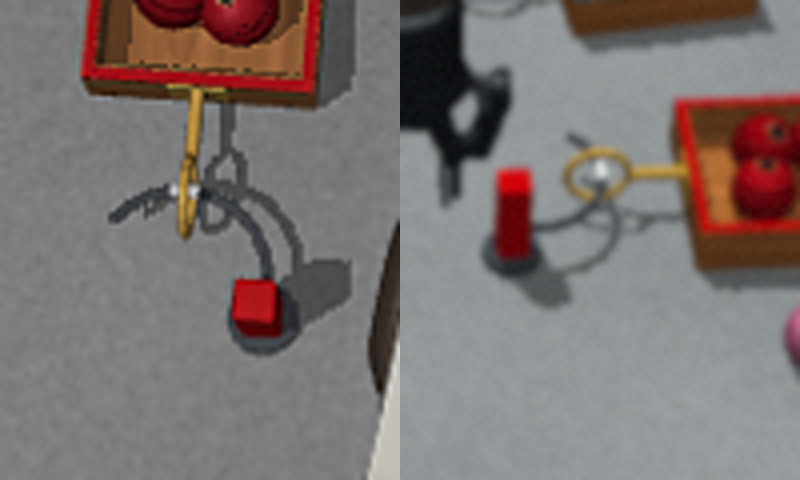

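The hook stands upright and free of the robot, with the bar through the red ring. The white band is in the ring at (188,190) in the top half and (600,172) in the side half.

```bash
python3 -c "
from workcell import bot
print(bot.job_done())"
```

```text
the job is handed in; nothing more can be done
None
```

The red hook stands upright on its foot with its white band in the red tray's ring, the teal hook was left alone, and the job was handed in after about 14 s of robot time; no verdict came back.

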